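# Zero the turns counter and hold the winder's locking collar home

## Robot

A 7-joint arm with a two-finger parallel gripper is mounted at the origin on the work surface. World frame = base frame: x ahead of the robot, y to its left, z up, the work surface at z = 0. Lengths are in m, angles in rad, forces in N, time in s.
With the tool pointing down it reaches from about 0.425 to 0.95 m from the base axis. Payload 4.7 kg.
Tool frame: the origin (TCP) lies midway between the tips of the shut fingers; the grasp point (between the pads) lies 19 mm behind it; z points along the fingers, y is the direction in which the jaws open and shut (so a half turn about z gives the same grasp; the last joint's range is limited). The gripper opens to 85 mm and grips with 20 to 120 N. Pads are 22 mm wide; open, the fingers measure 114 mm over their backs; the gripper's body (76 mm by 85 mm) begins 54 mm behind the grasp point. The pads swing forward as they close: fully open they stand 13 mm farther back than shut.
Start: joints at [-1.289, 0.469, -0.049, 1.532, 0.024, 1.141, -0.082], TCP at [0.206, 0.643, 0.231] pointing down, gripper open.
Joint ranges: [-2.59, 2.59], [-0.33, 1.99], [-1.39, 1.29], [0.1, 2.45], [-1.04, 4.18], [0.21, 1.99], [-2.66, 2.66]. Speed limits (rad/s): [2.57, 2.57, 3.14, 3.14, 3.14, 3.14, 3.14].

## Interface

Orientations are given as a unit quaternion [x, y, z, w].
In Python, from plant import manip gives the robot as it stands. The module is installed in compiled form; this text tells all that it offers.
- The arm moves only by the tool carry_out, never from a script. Its argument "steps" is a list that holds one entry, the list of rows, each a list of 6 numbers: the shift along the tool's x, y, z in m, then the turn, a rotation vector about the tool's x, y, z in rad. A call has 1 to 20 rows; each row is the pose to reach, as a shift and turn from the pose commanded when the call began, along the tool's axes at that moment; what a row does not reach only later rows make up. A row lasts 1/12 s, in which the tool goes at most 41.7 mm and 7.16 degrees, less where a joint would pass 70% of its speed; a pose out of reach is approached as far as the arm can. A call with a gripper value outside its range is refused whole. "fingers" is the finger opening in m, from 0 to 0.0854, set as the call begins (left out, the last holds). The fingers move at their own pace and stop on an object; the grip force is fixed at half the most. Time passes only in rows, so rows that repeat a pose let the fingers close. It gives the time, the measured TCP pose, the force and the opening at its end, in the units of the state.
- manip.observe(): the state, without advancing time (a new reading comes with each control period).
- manip.grab_frame(name): name is "scene" or "top" or "wrist"; returns (picture, depth): 400x640x3 uint8, blue, green, red; 400x640 float32, m along the optical axis (not along the pixel's ray), 0 where there is no reading.
- manip.get_calibration(name): a dict with "vertical_fov" (degrees; the focal length in pixels is half the picture's height over the tangent of half this angle, whatever the lens; pixels are square), "cx", "cy" (the principal point, pixels), "position" and "rotation" of the camera in the world; the wrist camera has in their place "mount" (4x4, takes a point from camera to tool coordinates, whose origin is the TCP and whose axes are the flange's). Camera axes: x right, y up, looking along -z (the intrinsics and any distortion apply to the point x, -y, -z); pixel columns grow to the right and rows downward; lengths in m; the calibration is good to about 2 mm. A picture is of the moment at which its call begins: read the wrist's pose just before it. get_calibration takes no time and is no camera call.
- manip.finish_job(): hands the job in, once; it reports no verdict.
The state is a dict: "time": time; "joints": joint angles; "joint_velocities": joint speeds; "tau": joint torques, N m; "tool_pos": TCP position; "tcp_rot": TCP orientation; "wrist_force": force on the tool from outside, world axes, zero at the start; "torque": the same for the moment, N m; "width": finger opening in m.
Only numpy, scipy, OpenCV 4.12 (cv2) and the standard library are available. Lean on these libraries where they do the work, as an engineer would, in place of code of your own. Each camera call takes 0.05 s, during which the arm holds its last target. There are 200 camera calls.

## Task

Get the cord winder ready for a new length: first turn the black reset knob on the grey turns counter back (anticlockwise) to its zero stop. Then fit the knurled collar, red band up, over the winder's upright spindle, turn it until a hidden keyway in its underside drops over the spindle's cross pin, push it fully home against the spring plate, and finish while still gripping it and holding it there, because it lifts again if let go. Leave everything else on the bench where it is.

Things in the scene. Friction and masses are not known exactly. Their poses are not given: they have to be found in the camera images.
- reset_knob (a joint): reset knob on top of the grey turns counter (housing 120 x 100 x 50 mm, white dial on top), upright axis. Value in rad, 0 at the zero stop, grows as the knob turns clockwise seen from above; it starts somewhere around 0.6 to 1.35, and is brought back by turning anticlockwise until the hard stop. Light friction (0.04 N m), it stays where left.
- knob_grip (a point): point on the knob's axis, 31 mm above the knob's underside and 83 mm above the bench, 7 mm below the top of the knob's bar. The black bar is 42 mm long along this point's x, 14 mm wide along y (grasp it across y), and 32 mm high, standing on a disc 44 mm across whose top lies 23 mm below this point; the white line on the bar points to -x. The frame turns with the knob; z is up.
- collar_mid (a point): centre (half-way up) of the loose knurled aluminium collar: 56 mm across, 42 mm high, bore 22.4 mm right through, 0.17 to 0.34 kg. It starts upright on the bench, red band up; z is up along its axis. Its underside has three alike keyways at 120 degrees, 7.5 mm wide, 17 mm deep, from the bore to 20 mm off the axis; closed at the rim, so hidden; their direction is not given.
- seat (a point): on the winder's upright spindle axis, level with the collar's underside when fully home (top of the 49 mm wide steel hub), 98 mm above the bench; z is up. Collar fully home: collar_mid is 21 mm above this point. Round the hub lies an orange spool, 130 mm wide, its top 15 mm below this point. The green base is 160 x 140 mm, with a crank on its far side.
- spindle_tip (a point): tip of the winder's steel spindle, on its axis, 44 mm above the seat; z is up. The spindle is 20 mm thick up to 9 mm below the tip and tapers to 12 mm at the tip.
- pin_level (a point): on the spindle's axis, level with the top of its cross pin, 14.5 mm above the seat. The brass pin, 5 mm thick, sticks out of one side of the spindle to 16.5 mm from the axis; its direction varies and is not given. The spindle is braked (slips at 0.3 N m), so it stays put unless forced. A collar not yet keyed rests its underside at this level; once keyed it can go down.
- ejector (a joint): yellow sprung plate, 44 mm wide, round the spindle. Value in m it is pressed down: 0 = up, its top 7 mm above the seat; 0.007 = flush with the hub, collar fully home. It pushes up with about 3 N at 0 and 7 N at 0.007.
- cup_a: blue and black upturned cup, 72 mm wide, 90 mm high, origin at the centre of its underside; a bystander, leave alone
- cup_b: a second such cup; a bystander, leave alone
- tape: black roll of tape lying flat, 100 mm wide, 48 mm high, origin at the centre of its underside; a bystander, leave alone
- bottle: white spray bottle with green head, 76 mm wide, 208 mm high, origin at the centre of its underside; a bystander, leave alone
- screwdriver: screwdriver with red handle lying on the bench; a bystander, leave alone
- wrench: steel wrench lying on the bench; a bystander, leave alone
Not all that is in view belongs to the job. Of the things that look like the part that bears seat, the larger one is meant.

How it is judged:
On the way, in this order (a step that is already met when the one before it is completed fails the run):
1. the reset knob is back at its zero stop, the collar still untouched where it lay (value of joint reset_knob below 0.06 rad and distance of collar_mid from where it was at the start of the episode below 0.04 m), for 0.2 s.
2. the collar is on the spindle, keyed over the pin and pushed home (horizontal distance between collar_mid and seat below 0.004 m and z of collar_mid in the frame of seat between 0.018 and 0.0235 m and angle between collar_mid's own z axis and vertical below 0.1 rad and value of joint ejector above 0.0045 m), for 0.2 s.
At the end, for the whole second after the job is handed in: the program ends with the fingers still on the collar (over 1 N), the collar keyed and pushed down within 2.5 mm of fully home, centred on the spindle within 4 mm, upright within 0.1 rad, at rest, the spring plate pressed down by more than 4.5 mm, and the reset knob within 0.08 rad of its zero stop (all of step 2 and value of joint reset_knob below 0.08 rad and contact force between the fingers and collar above 1 N and linear speed of collar below 0.02 m/s); the arm keeps its last pose, push and grip.
It fails at once if a bystander is moved by more than 40 mm (distance of any of cup_a, cup_b, tape, bottle, screwdriver, wrench from where it was at the start of the episode above 0.04 m).
It also fails if it takes over 72 s, if anything falls off the work surface, if the arm or the gripper's body presses on something with over 40 N, if the wrist force passes 120 N, or if a joint passes its speed limit or range.

## Working session

There is one attempt and no reset: what is moved stays moved. The work goes in short steps, Python scripts to look and compute and a tool call to move; the robot and the scene stay as the last step left them, time stands still between calls to the robot, and variables do not carry over. Pictures are saved under pics/ and viewed, about 8 in all and at most 12, crops included, and the job is handed in when it is done.

Besides the shell and the picture viewer there is one more tool, called after "Emit:" by a JSON object that holds its "op" and its "data", one argument or row to a line. carry_out: Moves the arm, as the interface text tells. Its arguments: {"type":"object","properties":{"steps":{"type":"array","items":{"type":"array","items":{"type":"array","items":{"type":"number"}}}},"fingers":{"type":"number"}},"required":["steps"]}

```bash
mkdir -p pics
cat > h.py <<'E'
import numpy as np, cv2
from plant import manip
from scipy.spatial.transform import Rotation as R
def cam(name):
    s=manip.observe(); c=manip.get_calibration(name); img,d=manip.grab_frame(name)
    f=200/np.tan(np.radians(c['vertical_fov'])/2)
    if 'mount' in c:
        T=np.eye(4);T[:3,:3]=R.from_quat(s['tcp_rot']).as_matrix();T[:3,3]=s['tool_pos'];T=T@np.array(c['mount'])
    else:
        T=np.eye(4);T[:3,:3]=np.array(c['rotation']);T[:3,3]=c['position']
    return img,d,f,c,T
def cloud(d,f,c,T):
    v,u=np.mgrid[0:400,0:640]
    P=np.stack([(u-c['cx'])/f*d,-(v-c['cy'])/f*d,-d],-1)
    P=P@T[:3,:3].T+T[:3,3]; P[d==0]=np.nan
    return P
def ray(u,v,z,f,c,T):
    r=T[:3,:3]@np.array([(u-c['cx'])/f,-(v-c['cy'])/f,-1]); o=T[:3,3]
    return o+r*(z-o[2])/r[2]
def save(name,img,d,f,c,T):
    cv2.imwrite(f'pics/{name}.png',img); np.savez(f'pics/{name}.npz',P=cloud(d,f,c,T),T=T,f=f)
E
python3 - <<'E'
from h import *
for n in('scene','top'):
    a=cam(n); save(n,*a); c=a[3]; print(n,{k:np.round(v,3).tolist() if not isinstance(v,str) else v for k,v in c.items()})
print(manip.get_calibration('wrist')); print(manip.observe())
E
```

```text
Traceback (most recent call last):
  File "h.py", line 10, in cam
    T=np.eye(4);T[:3,:3]=np.array(c['rotation']);T[:3,3]=c['position']
                ~^^^^^^^
ValueError: could not broadcast input array from shape (4,) into shape (3,3)
```

```bash
sed -i "s/np.array(c\['rotation'\])/R.from_quat(c['rotation']).as_matrix()/" h.py
python3 - <<'E'
from h import *
for n in('scene','top'):
    a=cam(n); save(n,*a); print(n,a[3])
print(manip.get_calibration('wrist')); print(manip.observe())
E
```

```text
scene {'vertical_fov': 51.09723061547312, 'cx': 312.49632767709915, 'cy': 202.222816094844, 'position': array([1.05443272, 0.61469034, 0.78984806]), 'rotation': array([0.13432078, 0.41661692, 0.85753044, 0.27024029])}
top {'vertical_fov': 44.75563757230201, 'cx': 324.6930369527195, 'cy': 205.24112842834106, 'position': array([ 0.25784478, -0.10276332,  1.55112284]), 'rotation': array([ 0.07542324, -0.06162929, -0.69741034,  0.71002252])}
{'vertical_fov': 64.25074444192265, 'cx': 324.6881062937597, 'cy': 197.52333554206695, 'mount': array([[ 1.46629578e-03,  9.49112986e-01,  3.14932357e-01,
         8.18834161e-02],
       [ 9.99998921e-01, -1.36378896e-03, -5.45845422e-04,
         3.00431779e-04],
       [-8.85677057e-05,  3.14932818e-01, -9.49113962e-01,
        -1.43228386e-01],
       [ 0.00000000e+00,  0.00000000e+00,  0.00000000e+00,
         1.00000000e+00]])}
{'time': 0.15, 'joints': array([-1.28888675,  0.46925243, -0.04859085,  1.53340297,  0.02411656,
        1.14102071, -0.08226908]), 'joint_velocities': array([ 4.98880393e-05, -4.00655286e-04,  1.34781413e-03, -3.73229527e-03,
       -9.55689922e-04, -1.75942657e-03, -3.94189249e-04]), 'tau': array([ 4.95023892e-05, -5.10768092e+01, -4.69370652e-02, -2.37978923e+01,
        1.07306539e-02,  5.43592352e-03, -7.05223997e-06]), 'tool_pos': array([0.2062887 , 0.64223844, 0.23051203]), 'tcp_rot': array([ 1.54750622e-01,  9.87953281e-01, -7.43964792e-04, -8.40174221e-05]), 'wrist_force': array([-0.03915545,  0.14406219, -0.95157842]), 'torque': array([-0.01683882, -0.00246698, -0.03583152]), 'width': 0.08577112129761658}
```

View pics/top.png

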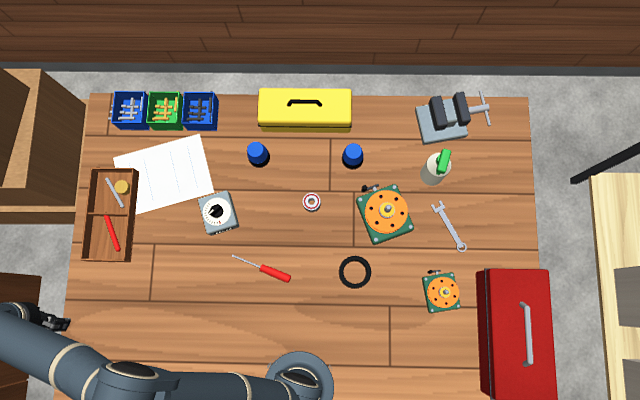

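View pics/scene.png

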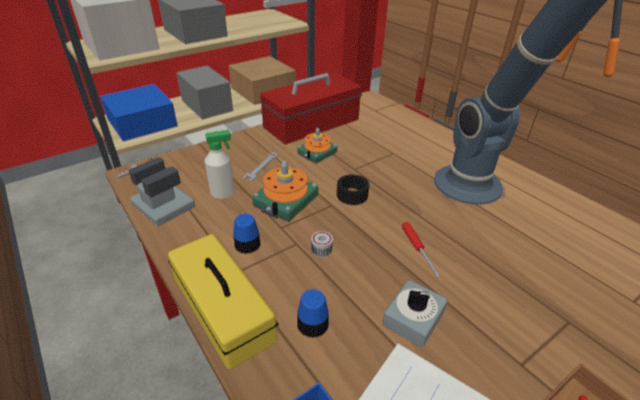

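The top view shows the counter knob at about (217,211), the collar at (311,201), and the larger winder with its spindle at about (387,209). The smaller winder, at (442,292), is the decoy. Next I'll get their positions.

Run:
```python
from h import *
P=np.load('pics/top.npz')['P']; img=cv2.imread('pics/top.png')
print('bench z', [np.round(P[v,u],3).tolist() for u,v in((280,240),(150,330),(420,330))])
def blob(name,u,v,r,z0,z1):
    W=P[v-r:v+r,u-r:u+r].reshape(-1,3); m=W[(W[:,2]>z0)&(W[:,2]<z1)]
    print(name,len(m),'mean',m.mean(0).round(4),'mid',((m.min(0)+m.max(0))/2).round(4),'ext',np.ptp(m,0).round(4),'rho',np.hypot(*m.mean(0)[:2]).round(3))
blob('knob top',217,212,25,.078,.1)
blob('housing',217,212,32,.04,.056)
blob('collar top',311,201,18,.034,.05)
blob('spool top',386,210,35,.075,.09)
blob('spindle',386,210,30,.115,.16)
blob('cupa',258,152,25,.05,.1);blob('cupb',353,154,25,.05,.1)
crop=lambda u,v,r,s:cv2.resize(img[v-r:v+r,u-r:u+r],None,fx=s,fy=s,interpolation=cv2.INTER_CUBIC)
cv2.imwrite('pics/crop.png',np.hstack([crop(217,212,25,8),crop(388,210,25,8)]))
```

```text
bench z [[0.446, 0.071, 0.006], [0.157, 0.468, -0.001], [0.175, -0.371, 0.0]]
knob top 69 mean [0.527  0.2699 0.0883] mid [0.5269 0.2702 0.0882] ext [0.0359 0.034  0.0157] rho 0.592
housing 983 mean [0.5251 0.2687 0.0493] mid [0.527  0.2705 0.048 ] ext [0.1376 0.1272 0.016 ] rho 0.59
collar top 201 mean [ 0.5669 -0.0262  0.0415] mid [ 0.567  -0.0266  0.0419] ext [0.0554 0.0514 0.0158] rho 0.567
spool top 1153 mean [ 0.5313 -0.259   0.0826] mid [ 0.5415 -0.255   0.0825] ext [0.1445 0.138  0.015 ] rho 0.591
spindle 44 mean [ 0.5301 -0.2582  0.1354] mid [ 0.531  -0.2597  0.1302] ext [0.0178 0.0201 0.0299] rho 0.59
cupa 354 mean [0.7203 0.1461 0.0799] mid [0.7491 0.1267 0.0738] ext [0.1205 0.1068 0.0477] rho 0.735
cupb 328 mean [ 0.7129 -0.1554  0.0815] mid [ 0.7459 -0.1376  0.0736] ext [0.117  0.0968 0.0469] rho 0.73
```

View pics/crop.png

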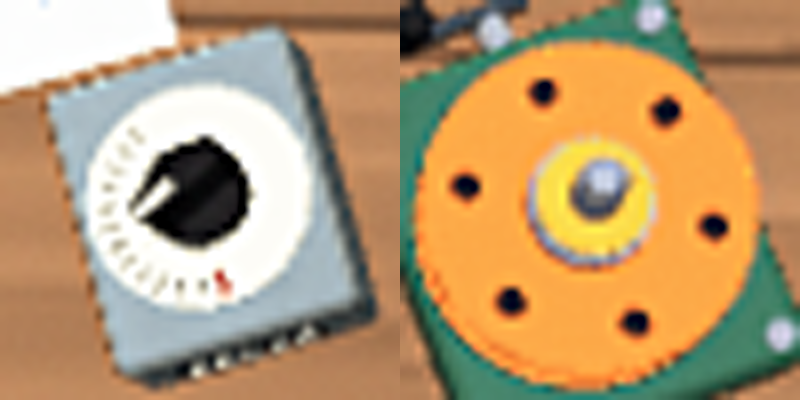

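Emit:
{"op": "carry_out", "data": {
  "steps": [
    [[-0.42,-0.256,0.02,0,0,0.91],[-0.42,-0.256,0.02,0,0,0.91],[-0.42,-0.256,0.02,0,0,0.91],[-0.42,-0.256,0.02,0,0,0.91],[-0.42,-0.256,0.02,0,0,0.91],[-0.42,-0.256,0.02,0,0,0.91],[-0.42,-0.256,0.02,0,0,0.91],[-0.42,-0.256,0.02,0,0,0.91],[-0.42,-0.256,0.02,0,0,0.91],[-0.42,-0.256,0.02,0,0,0.91],[-0.42,-0.256,0.02,0,0,0.91],[-0.42,-0.256,0.02,0,0,0.91],[-0.42,-0.256,0.02,0,0,0.91],[-0.42,-0.256,0.02,0,0,0.91],[-0.42,-0.256,0.02,0,0,0.91]]
  ]
}}

```text
time: 1.4
tool_pos: [0.5273, 0.2712, 0.211]
tcp_rot: [0.573, 0.82, -0.0, -0.001]
wrist_force: [0.7, 0.4, -0.1]
width: 0.0853
```

Run:
```python
from h import *
a=cam('wrist'); save('w1',*a); s=manip.observe(); print(s['time'],s['tool_pos'],R.from_quat(s['tcp_rot']).as_matrix().round(3).tolist(),s['joints'].round(2))
P=cloud(*a[1:])
m=P[(abs(P[...,2]-.090)<.006)&(np.hypot(P[...,0]-.527,P[...,1]-.27)<.045)]
print(len(m),m.mean(0),np.median(m[:,2]))
(c,sz,an)=cv2.minAreaRect(m[:,:2].astype(np.float32)*1000);print(c,sz,an)
```

```text
1.45 [0.5268779  0.27203859 0.21100129] [[-0.345, 0.939, -0.001], [0.939, 0.345, 0.001], [0.001, -0.001, -1.0]] [-0.77  0.36  0.28  1.77 -0.12  1.03 -0.09]
750 [0.52833284 0.27282418 0.09004982] 0.09029775472352927
(528.8475952148438, 271.59503173828125) (14.124457359313965, 41.77100372314453) 45.8781623840332
```

View pics/w1.png

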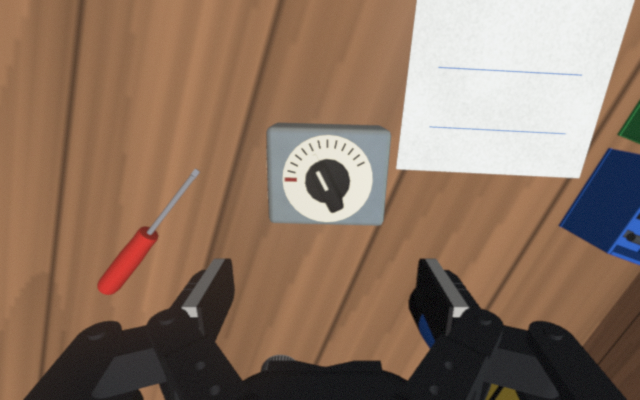

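The wrist view shows the knob at (328,181) with its white line pointing up and left. The red zero mark is at (290,180), so there's about 64° to go. The bar fit came out at 14.1 x 41.8 mm at 90 mm height, which matches the given sizes.

Emit:
{"op": "carry_out", "data": {
  "steps": [
    [[-0.001,0.0015,0.04,0,0,-0.12],[-0.001,0.0015,0.08,0,0,-0.24],[-0.001,0.0015,0.11,0,0,-0.36],[-0.001,0.0015,0.13,0,0,-0.45],[-0.001,0.0015,0.143,0,0,-0.45],[-0.001,0.0015,0.143,0,0,-0.45]]
  ],
  "fingers": 0.085
}}

```text
time: 1.95
tool_pos: [0.5263, 0.2711, 0.0651]
tcp_rot: [0.374, 0.927, -0.002, -0.002]
wrist_force: [-0.0, 0.2, -0.3]
width: 0.085
```

Emit:
{"op": "carry_out", "data": {
  "steps": [
    [[0,0,0,0,0,0],[0,0,0,0,0,0],[0,0,0,0,0,0],[0,0,0,0,0,0],[0,0,0,0,0,0],[0,0,0,0,0,0],[0,0,0,0,0,0],[0,0,0,0,0,0]]
  ],
  "fingers": 0.0
}}

```text
time: 2.62
tool_pos: [0.5302, 0.2705, 0.0692]
tcp_rot: [0.376, 0.927, 0.001, 0.0]
wrist_force: [-1.4, -0.4, 5.6]
width: 0.0129
```

Emit:
{"op": "carry_out", "data": {
  "steps": [
    [[0,0,0,0,0,-0.1],[0,0,0,0,0,-0.2],[0,0,0,0,0,-0.3],[0,0,0,0,0,-0.4],[0,0,0,0,0,-0.5],[0,0,0,0,0,-0.6],[0,0,0,0,0,-0.7],[0,0,0,0,0,-0.8],[0,0,0,0,0,-0.9],[0,0,0,0,0,-1.0],[0,0,0,0,0,-1.0],[0,0,0,0,0,-1.0]]
  ]
}}

```text
time: 3.62
tool_pos: [0.5303, 0.2709, 0.0692]
tcp_rot: [-0.115, 0.993, 0.001, 0.001]
wrist_force: [-1.4, 0.4, 4.5]
width: 0.0129
```

Run:
```python
from h import *
s=manip.observe(); print(s['time'],s['tool_pos'],R.from_quat(s['tcp_rot']).as_matrix()[:,1],s['torque'],s['wrist_force'])
```

```text
3.6167 [0.53030305 0.27086854 0.06923284] [-0.22750886  0.97377494  0.00144235] [0.08890551 0.26403386 0.04902652] [-1.37411766  0.37491404  4.46825032]
```

Emit:
{"op": "carry_out", "data": {
  "steps": [
    [[0,0,0,0,0,-0.05],[0,0,0,0,0,-0.1],[0,0,0,0,0,-0.1],[0,0,0,0,0,-0.1]]
  ]
}}

```text
time: 3.95
tool_pos: [0.5303, 0.2709, 0.0692]
tcp_rot: [-0.163, 0.987, 0.001, 0.001]
wrist_force: [-0.2, 1.7, 5.2]
width: 0.0127
```

Run:
```python
from h import *
s=manip.observe(); print(s['time'],s['tool_pos'],R.from_quat(s['tcp_rot']).as_matrix()[:,1],s['torque'],s['wrist_force'])
```

```text
3.95 [0.53030741 0.27088545 0.06922639] [-0.32205765  0.94671895  0.00144801] [ 0.17496252  0.16165139 -0.3106584 ] [-0.15911172  1.65695766  5.20981273]
```

Emit:
{"op": "carry_out", "data": {
  "steps": [
    [[0,0,0,0,0,-0.05],[0,0,0,0,0,-0.08],[0,0,0,0,0,-0.08],[0,0,0,0,0,-0.08]]
  ]
}}

```text
time: 4.28
tool_pos: [0.5303, 0.2709, 0.0693]
tcp_rot: [-0.198, 0.98, 0.002, 0.0]
wrist_force: [-1.3, 1.8, 5.6]
width: 0.0128
```

Run:
```python
from h import *
s=manip.observe(); print(s['time'],s['tool_pos'],R.from_quat(s['tcp_rot']).as_matrix()[:,1],s['torque'],s['wrist_force'])
```

```text
4.2833 [0.53032866 0.27091629 0.06931552] [-0.38844932  0.92146345  0.00349867] [ 0.33580648  0.27644078 -2.02486253] [-1.29256728  1.84228796  5.64487974]
```

The torque rose to 2 N m, so the knob is at its hard stop. I'll ease the strain, open, lift and check.

Emit:
{"op": "carry_out", "data": {
  "steps": [
    [[0,0,0,0,0,0.04],[0,0,0,0,0,0.07],[0,0,0,0,0,0.07]]
  ]
}}

```text
time: 4.53
tool_pos: [0.5303, 0.2709, 0.0692]
tcp_rot: [-0.167, 0.986, 0.001, 0.001]
wrist_force: [-0.6, 1.1, 5.2]
width: 0.0127
```

Emit:
{"op": "carry_out", "data": {
  "steps": [
    [[0,0,0,0,0,0],[0,0,0,0,0,0],[0,0,0,0,0,0],[0,0,0,0,0,0],[0,0,0,0,0,0],[0,0,0,0,0,0],[0,0,-0.04,0,0,0],[0,0,-0.08,0,0,0],[0,0,-0.12,0,0,0],[0,0,-0.14,0,0,0],[0,0,-0.14,0,0,0]]
  ],
  "fingers": 0.085
}}

```text
time: 5.45
tool_pos: [0.5326, 0.2718, 0.2144]
tcp_rot: [-0.169, 0.986, 0.002, 0.005]
wrist_force: [0.5, -0.1, 0.4]
width: 0.0854
```

Run:
```python
from h import *
a=cam('wrist'); save('w2',*a); s=manip.observe(); M=R.from_quat(s['tcp_rot']).as_matrix();print(s['time'],s['tool_pos'],M.round(3).tolist(),s['joints'].round(2))
P=cloud(*a[1:])
m=P[(abs(P[...,2]-.090)<.006)&(np.hypot(P[...,0]-.528,P[...,1]-.27)<.045)]
print(len(m),cv2.minAreaRect(m[:,:2].astype(np.float32)*1000))
# red mark
b=a[0].astype(int);q=(b[...,2]>b[...,1]+50)&(abs(P[...,2]-.05)<.012)&(np.hypot(P[...,0]-.528,P[...,1]-.27)<.06)
print('red',q.sum(),P[q].mean(0), 'to collar',M.T@(np.array([.567,-.0265,.2])-s['tool_pos']))
```

```text
5.5 [0.53112556 0.27089712 0.21127531] [[-0.943, -0.333, 0.005], [-0.333, 0.943, 0.003], [-0.006, 0.001, -1.0]] [-0.42  0.36 -0.15  1.75  0.06  1.03  1.31]
709 ((528.1727905273438, 271.39984130859375), (40.88092803955078, 13.246989250183105), 19.10639762878418)
red 33 [0.49428316 0.2599279  0.05306546] to collar [ 0.06517485 -0.29240286  0.01058119]
```

The knob bar now points to 199.1° and the red zero mark lies at 198.7°, so the knob is at zero. Next is the collar.

Emit:
{"op": "carry_out", "data": {
  "steps": [
    [[0.065,-0.292,0.01,0,0,0.7],[0.065,-0.292,0.01,0,0,0.7],[0.065,-0.292,0.01,0,0,0.7],[0.065,-0.292,0.01,0,0,0.7],[0.065,-0.292,0.01,0,0,0.7],[0.065,-0.292,0.01,0,0,0.7],[0.065,-0.292,0.01,0,0,0.7],[0.065,-0.292,0.01,0,0,0.7],[0.065,-0.292,0.01,0,0,0.7],[0.065,-0.292,0.01,0,0,0.7],[0.065,-0.292,0.01,0,0,0.7],[0.065,-0.292,0.01,0,0,0.7]]
  ]
}}

```text
time: 6.5
tool_pos: [0.5653, -0.0243, 0.1977]
tcp_rot: [0.177, 0.984, 0.0, -0.001]
wrist_force: [-0.9, 0.7, 0.2]
width: 0.0855
```

Run:
```python
from h import *
a=cam('wrist'); save('w3',*a); s=manip.observe(); M=R.from_quat(s['tcp_rot']).as_matrix();print(s['time'],s['tool_pos'],M.round(3).tolist(),s['joints'].round(2))
P=cloud(*a[1:])
m=P[(abs(P[...,2]-.042)<.004)&(np.hypot(P[...,0]-.567,P[...,1]+.0265)<.045)]
c=cv2.minEnclosingCircle(m[:,:2].astype(np.float32)*1000)
print(len(m),np.median(m[:,2]),c); print(M.T@(np.array([c[0][0]/1000,c[0][1]/1000,.008])-s['tool_pos']))
```

```text
6.55 [ 0.56539591 -0.02453271  0.19793937] [[-0.937, 0.35, -0.001], [0.35, 0.937, 0.001], [0.001, 0.001, -1.0]] [-0.1   0.32  0.09  1.84 -0.03  0.98  1.22]
2163 0.042741890811013594 ((568.2319946289062, -25.915803909301758), 28.1492919921875)
[-0.00332587 -0.00041208  0.18993601]
```

View pics/w3.png

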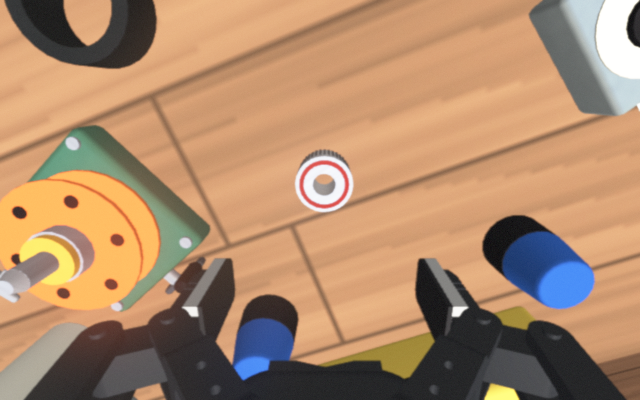

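The wrist view shows the collar, red band up, at (324,182). The circle fit gives a 28.1 mm radius and 42.7 mm height, as expected.

Emit:
{"op": "carry_out", "data": {
  "steps": [
    [[-0.0033,-0.0005,0.04,0,0,0],[-0.0033,-0.0005,0.08,0,0,0],[-0.0033,-0.0005,0.12,0,0,0],[-0.0033,-0.0005,0.15,0,0,0],[-0.0033,-0.0005,0.175,0,0,0],[-0.0033,-0.0005,0.19,0,0,0],[-0.0033,-0.0005,0.19,0,0,0],[-0.0033,-0.0005,0.19,0,0,0]]
  ]
}}

```text
time: 7.22
tool_pos: [0.5682, -0.0273, 0.0078]
tcp_rot: [0.179, 0.984, 0.0, -0.001]
wrist_force: [0.4, -1.0, -0.5]
width: 0.0847
```

Emit:
{"op": "carry_out", "data": {
  "steps": [
    [[0,0,0,0,0,0],[0,0,0,0,0,0],[0,0,0,0,0,0],[0,0,0,0,0,0],[0,0,0,0,0,0],[0,0,0,0,0,0],[0,0,0,0,0,0]]
  ],
  "fingers": 0.03
}}

```text
time: 7.8
tool_pos: [0.5701, -0.0281, 0.0103]
tcp_rot: [0.179, 0.984, 0.001, 0.002]
wrist_force: [-1.1, -0.1, 5.8]
width: 0.0544
```

Emit:
{"op": "carry_out", "data": {
  "steps": [
    [[0,0,-0.03,0,0,0],[0,0,-0.07,0,0,0],[0,0,-0.11,0,0,0],[0,0,-0.15,0,0,0],[0,0,-0.19,0,0,0],[0,0,-0.22,0,0,0],[0,0,-0.22,0,0,0],[0,0,-0.22,0,0,0]]
  ]
}}

```text
time: 8.47
tool_pos: [0.5693, -0.0286, 0.2309]
tcp_rot: [0.179, 0.984, 0.001, 0.003]
wrist_force: [-0.4, -0.1, -2.4]
width: 0.0546
```

Run:
```python
from h import *
a=cam('wrist'); save('w4',*a); s=manip.observe(); M=R.from_quat(s['tcp_rot']).as_matrix();print(s['time'],s['tool_pos'],M.round(3).tolist(),s['wrist_force'],s['width'])
P=cloud(*a[1:])
Q=(P-s['tool_pos'])@M  # tool coords
r=np.hypot(Q[...,0],Q[...,1]); m=Q[(r<.045)&(Q[...,2]>-.06)&(Q[...,2]<.02)]
m=m[np.isfinite(m).all(1)]
print(len(m)); zt=np.percentile(m[:,2],20); print('top z tool',zt)
# red band centroid
b=a[0].astype(int);q=(b[...,2]>b[...,1]+70)&(b[...,2]>b[...,0]+70)&(r<.04)
print(q.sum(),np.median(Q[q],0),cv2.minEnclosingCircle(Q[q][:,:2].astype(np.float32)*1000))
print('to spindle',M.T@(np.array([.530,-.259,.25])-s['tool_pos']))
```

```text
8.5167 [ 0.56798057 -0.02852722  0.22864291] [[-0.936, 0.353, 0.001], [0.353, 0.936, 0.0], [-0.0, 0.0, -1.0]] [-0.82492234 -0.03560892 -2.87696236] 0.05445380706026749
22019
top z tool -0.03628191429948744
2988 [ 0.0044437   0.00093042 -0.03507276] ((0.7302446961402893, 0.8991628289222717), 24.888500213623047)
to spindle [-0.04583118 -0.22903408 -0.02142998]
```

Emit:
{"op": "carry_out", "data": {
  "steps": [
    [[-0.1,-0.254,-0.03,0,0,0.42],[-0.1,-0.254,-0.03,0,0,0.42],[-0.1,-0.254,-0.03,0,0,0.42],[-0.1,-0.254,-0.03,0,0,0.42],[-0.1,-0.254,-0.03,0,0,0.42],[-0.1,-0.254,-0.03,0,0,0.42],[-0.1,-0.254,-0.03,0,0,0.42],[-0.1,-0.254,-0.03,0,0,0.42],[-0.1,-0.254,-0.03,0,0,0.42],[-0.1,-0.254,-0.03,0,0,0.42],[-0.1,-0.254,-0.03,0,0,0.42]]
  ]
}}

```text
time: 9.43
tool_pos: [0.5725, -0.299, 0.2567]
tcp_rot: [0.379, 0.925, 0.001, -0.002]
wrist_force: [-0.1, -0.2, -1.7]
width: 0.0549
```

Run:
```python
from h import *
a=cam('wrist'); save('w5',*a); s=manip.observe(); M=R.from_quat(s['tcp_rot']).as_matrix();print(s['time'],s['tool_pos'],M.round(3).tolist(),s['joints'].round(2),s['wrist_force'],s['width'])
img,d,f,c,T=a
P=cloud(*a[1:])
near=np.hypot(P[...,0]-.53,P[...,1]+.259)
def circ(n,z0,z1,r):
    m=P[(P[...,2]>z0)&(P[...,2]<z1)&(near<r)]; 
    if len(m)>5: print(n,len(m),m.mean(0),cv2.minEnclosingCircle(m[:,:2].astype(np.float32)*1000))
circ('tip',.138,.146,.03);circ('shaft',.12,.134,.03);circ('plate',.101,.108,.04);circ('spool',.08,.086,.08)
cc=T[:3,:3].T@(np.array([.53,-.259,.105])-T[:3,3]); u=int(c['cx']+f*cc[0]/-cc[2]);v=int(c['cy']-f*cc[1]/-cc[2]); print(u,v)
r=60; print('crop org',u-r,v-r); cv2.imwrite('pics/w5c.png',np.hstack([cv2.resize(img[max(v-r,0):v+r,u-r:u+r],(600,600),interpolation=cv2.INTER_CUBIC)]))
```

```text
9.4833 [ 0.57264158 -0.29909932  0.25714792] [[-0.713, 0.702, -0.002], [0.702, 0.713, 0.002], [0.002, 0.0, -1.0]] [ 0.22  0.41  0.28  1.59 -0.12  1.17  1.31] [ 0.86401261  0.09189327 -1.3578133 ] 0.05446610737103503
tip 297 [ 0.5331424  -0.25936705  0.14157453] ((533.3385009765625, -259.4844665527344), 8.064071655273438)
shaft 58 [ 0.53110187 -0.25766903  0.13071789] ((533.3817138671875, -259.34613037109375), 10.01449966430664)
plate 1358 [ 0.53229003 -0.25832186  0.10562844] ((533.3908081054688, -259.44573974609375), 21.981931686401367)
spool 12103 [ 0.53054345 -0.25664262  0.083646  ] ((533.3650512695312, -259.3786926269531), 64.9785385131836)
323 119
crop org 263 59
```

View pics/w5.png

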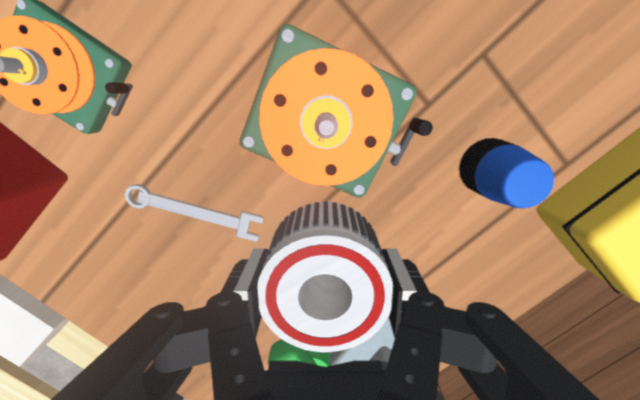

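The wrist view shows the spindle tip at (326,128). All the circle fits agree on (533.4, -259.4) mm and their radii match the given sizes. The collar is held with its red band up at (325,297). Next I'll measure the collar's centre in the same camera frame.

Run:
```python
from h import *
P=np.load('pics/w5.npz')['P']; s=manip.observe(); M=R.from_quat(s['tcp_rot']).as_matrix(); img=cv2.imread('pics/w5.png').astype(int)
Q=(P-s['tool_pos'])@M
b=img; q=(b[...,2]>b[...,1]+70)&(b[...,2]>b[...,0]+70)&(np.hypot(Q[...,0],Q[...,1])<.04)&(Q[...,2]<-.02)
red=Q[q]; zt=np.median(red[:,2]); A=np.c_[red[:,:2],np.ones(len(red))]; pl=np.linalg.lstsq(A,red[:,2],rcond=None)[0]
print('red',len(red),zt,'tilt',pl, cv2.minEnclosingCircle(red[:,:2].astype(np.float32)*1000), cv2.fitEllipse(cv2.convexHull(red[:,:2].astype(np.float32)*1000)))
top=Q[(abs(Q[...,2]-zt)<.003)&(np.hypot(Q[...,0],Q[...,1])<.033)]
print('bore', top.shape, cv2.minEnclosingCircle(top[:,:2].astype(np.float32)*1000))
# ray-based: use pixels of red -> plane z=zt
e=cv2.fitEllipse(cv2.findNonZero(cv2.morphologyEx(q.astype(np.uint8),cv2.MORPH_CLOSE,np.ones((3,3)))));print('ell px',e)
print('spindle in tool',M.T@(np.array([.5334,-.2594,.142])-s['tool_pos']))
```

```text
red 2996 -0.03232973053357986 tilt [-0.0057757   0.00270046 -0.03231913] ((1.9161136150360107, 0.10155273973941803), 24.864505767822266) ((1.9515984058380127, -0.05431544780731201), (48.46757507324219, 49.55678176879883), 91.28500366210938)
bore (11297, 3) ((4.970663070678711, -0.05860842019319534), 31.472265243530273)
ell px ((324.69671630859375, 295.43658447265625), (93.31846618652344, 109.80780029296875), 89.7803955078125)
spindle in tool [0.05553212 0.00072663 0.11528502]
```

Emit:
{"op": "carry_out", "data": {
  "steps": [
    [[0.02,0.0007,0.02,0,0,0],[0.0536,0.0007,0.05,0,0,0],[0.0536,0.0007,0.08,0,0,0],[0.0536,0.0007,0.095,0,0,0],[0.0536,0.0007,0.095,0,0,0],[0.0536,0.0007,0.095,0,0,0],[0.0536,0.0007,0.095,0,0,0]]
  ]
}}

```text
time: 10.07
tool_pos: [0.5362, -0.2633, 0.1647]
tcp_rot: [0.38, 0.925, 0.0, 0.001]
wrist_force: [0.4, -0.9, -1.8]
width: 0.0546
```

Emit:
{"op": "carry_out", "data": {
  "steps": [
    [[0,0,0.006,0,0,0],[0,0,0.012,0,0,0],[0,0,0.016,0,0,0],[0,0,0.02,0,0,0],[0,0,0.024,0,0,0],[0,0,0.024,0,0,0]]
  ]
}}

```text
time: 10.57
tool_pos: [0.535, -0.262, 0.1384]
tcp_rot: [0.38, 0.925, 0.001, -0.001]
wrist_force: [0.9, 2.6, -2.3]
width: 0.0547
```

```bash
cat > st.py <<'E'
from h import *
s=manip.observe(); M=R.from_quat(s['tcp_rot']).as_matrix()
print(s['time'],'pos',s['tool_pos'].round(4),'y',M[:,1].round(3),'z',M[:,2].round(3),'F',s['wrist_force'].round(2),'T',s['torque'].round(3),'w',round(s['width'],4),'tgt',(M.T@(np.array([.5334,-.2594,.1077])-s['tool_pos'])).round(4),'j',s['joints'].round(2))
E
python3 st.py
```

```text
10.5667 pos [ 0.535  -0.262   0.1384] y [0.703 0.711 0.001] z [-0.001  0.002 -1.   ] F [ 0.9   2.6  -2.28] T [ 0.714 -0.24  -0.048] w 0.0547 tgt [0.0029 0.0007 0.0307] j [ 0.2   0.44  0.25  1.83 -0.14  0.88  1.3 ]
```

Emit:
{"op": "carry_out", "data": {
  "steps": [
    [[0,0,0.004,0,0,0],[0,0,0.008,0,0,0],[0,0,0.012,0,0,0],[0,0,0.015,0,0,0],[0,0,0.0175,0,0,0],[0,0,0.0175,0,0,0]]
  ]
}}

```text
time: 11.07
tool_pos: [0.5354, -0.2619, 0.1212]
tcp_rot: [0.38, 0.925, 0.001, -0.0]
wrist_force: [0.5, 5.3, -1.2]
width: 0.0547
```

```bash
python3 st.py
```

```text
11.0667 pos [ 0.5354 -0.2619  0.1212] y [0.703 0.711 0.001] z [ 0.     0.002 -1.   ] F [ 0.53  5.27 -1.24] T [ 1.078 -0.375 -0.023] w 0.0547 tgt [0.0032 0.0003 0.0135] j [ 0.2   0.46  0.24  1.85 -0.15  0.85  1.31]
```

Emit:
{"op": "carry_out", "data": {
  "steps": [
    [[0.0006,0.0006,0,0,0,0],[0.0006,0.0006,0.001,0,0,0],[0.0006,0.0006,0.002,0,0,0],[0.0006,0.0006,0.003,0,0,0],[0.0006,0.0006,0.003,0,0,0]]
  ]
}}

```text
time: 11.48
tool_pos: [0.5357, -0.2618, 0.1192]
tcp_rot: [0.38, 0.925, 0.001, 0.001]
wrist_force: [1.7, 5.6, 3.0]
width: 0.0547
```

```bash
python3 st.py
```

```text
11.4833 pos [ 0.5357 -0.2618  0.1192] y [0.703 0.711 0.002] z [ 0.002  0.001 -1.   ] F [1.71 5.63 2.99] T [ 1.155 -0.301  0.055] w 0.0547 tgt [0.0033 0.0001 0.0115] j [ 0.2   0.46  0.24  1.85 -0.15  0.84  1.31]
```

The collar is resting on the pin: Fz went up 5 N at TCP z of about 0.119. I'll now search by turning it, pressing lightly all the while.

Emit:
{"op": "carry_out", "data": {
  "steps": [
    [[0,-0.0001,0.001,0,0,0.06],[0,-0.0002,0.001,0,0,0.12],[0,-0.0004,0.001,0,0,0.18],[0,-0.0005,0.001,0,0,0.24],[0.0001,-0.0006,0.001,0,0,0.3],[0.0001,-0.0006,0.001,0,0,0.3]]
  ]
}}

```text
time: 11.98
tool_pos: [0.5355, -0.262, 0.1189]
tcp_rot: [0.515, 0.857, 0.001, 0.001]
wrist_force: [0.4, 6.1, 6.3]
width: 0.055
```

```bash
python3 st.py
```

```text
11.9833 pos [ 0.5355 -0.262   0.1189] y [0.882 0.47  0.002] z [ 0.002  0.001 -1.   ] F [0.41 6.13 6.29] T [ 1.275 -0.215  0.194] w 0.055 tgt [ 0.0033 -0.0006  0.0112] j [ 0.14  0.47  0.32  1.85 -0.19  0.85  1.05]
```

Emit:
{"op": "carry_out", "data": {
  "steps": [
    [[0,-0.0001,0,0,0,0.06],[0,-0.0002,0,0,0,0.12],[0,-0.0004,0,0,0,0.18],[0,-0.0005,0,0,0,0.24],[0.0001,-0.0006,0,0,0,0.3],[0.0001,-0.0006,0,0,0,0.3]]
  ]
}}

```text
time: 12.48
tool_pos: [0.5349, -0.2622, 0.1189]
tcp_rot: [0.637, 0.771, 0.001, 0.001]
wrist_force: [-0.4, 5.9, 7.1]
width: 0.0549
```

```bash
python3 st.py
```

```text
12.4833 pos [ 0.5349 -0.2622  0.1189] y [0.982 0.189 0.002] z [ 0.002  0.001 -1.   ] F [-0.4   5.91  7.08] T [ 1.303 -0.237  0.264] w 0.0549 tgt [ 0.003  -0.001   0.0112] j [ 0.09  0.48  0.4   1.86 -0.24  0.85  0.79]
```

Emit:
{"op": "carry_out", "data": {
  "steps": [
    [[0.001,0.0,-0.001,0,0,0],[0.002,0.0,-0.001,0,0,0],[0.002,0.0,-0.001,0,0,0]]
  ]
}}

```text
time: 12.73
tool_pos: [0.5349, -0.2619, 0.1192]
tcp_rot: [0.637, 0.771, 0.0, 0.002]
wrist_force: [5.8, 0.3, -2.2]
width: 0.0544
```

```bash
python3 st.py
```

```text
12.7333 pos [ 0.5349 -0.2619  0.1192] y [0.982 0.189 0.003] z [ 0.004 -0.002 -1.   ] F [ 5.83  0.25 -2.23] T [ 0.117 -1.42   0.256] w 0.0544 tgt [ 0.0028 -0.001   0.0115] j [ 0.09  0.48  0.4   1.86 -0.24  0.85  0.79]
```

Emit:
{"op": "carry_out", "data": {
  "steps": [
    [[0,0.001,0,0,0,0],[0,0.0015,0,0,0,0],[0,0.0015,0,0,0,0]]
  ]
}}

```text
time: 12.98
tool_pos: [0.5349, -0.2619, 0.1191]
tcp_rot: [0.637, 0.771, -0.0, 0.001]
wrist_force: [1.6, -0.1, 0.8]
width: 0.0546
```

```bash
python3 st.py
```

```text
12.9833 pos [ 0.5349 -0.2619  0.1191] y [0.982 0.188 0.   ] z [ 0.001 -0.001 -1.   ] F [ 1.59 -0.1   0.77] T [-0.186 -0.932  0.287] w 0.0546 tgt [ 0.0027 -0.001   0.0114] j [ 0.09  0.48  0.4   1.86 -0.24  0.85  0.79]
```

Emit:
{"op": "carry_out", "data": {
  "steps": [
    [[0,0,0.001,0,0,0],[0,0,0.002,0,0,0],[0,0,0.003,0,0,0],[0,0,0.003,0,0,0]]
  ]
}}

```text
time: 13.32
tool_pos: [0.5354, -0.2614, 0.1177]
tcp_rot: [0.637, 0.771, 0.001, 0.001]
wrist_force: [1.2, 1.8, 8.8]
width: 0.0547
```

Run:
```python
exec(open('st.py').read())
a=cam('wrist'); save('w6',*a); Q=(cloud(*a[1:])-s['tool_pos'])@M; b=a[0].astype(int)
q=(b[...,2]>b[...,1]+70)&(b[...,2]>b[...,0]+70)&(np.hypot(Q[...,0],Q[...,1])<.04)&(Q[...,2]<-.02)
print('red',q.sum(),np.median(Q[q][:,2]),cv2.minEnclosingCircle(Q[q][:,:2].astype(np.float32)*1000))
a=cam('scene'); save('s2',*a); img,d,f,c,T=a
cc=T[:3,:3].T@(np.array([.533,-.259,.12])-T[:3,3]); u=int(c['cx']+f*cc[0]/-cc[2]);v=int(c['cy']-f*cc[1]/-cc[2]);print(u,v)
cv2.imwrite('pics/s2c.png',cv2.resize(img[v-40:v+40,u-50:u+50],(800,640),interpolation=cv2.INTER_CUBIC)[:600])
```

```text
13.3167 pos [ 0.5354 -0.2614  0.1177] y [0.982 0.188 0.002] z [ 0.002 -0.    -1.   ] F [1.22 1.84 8.77] T [ 0.295 -0.373  0.2  ] w 0.0547 tgt [ 0.0024 -0.0016  0.01  ] j [ 0.09  0.48  0.39  1.86 -0.24  0.85  0.79]
red 3032 -0.03285359330169023 ((1.2519257068634033, -0.5281446576118469), 25.335172653198242)
284 168
```

View pics/s2c.png

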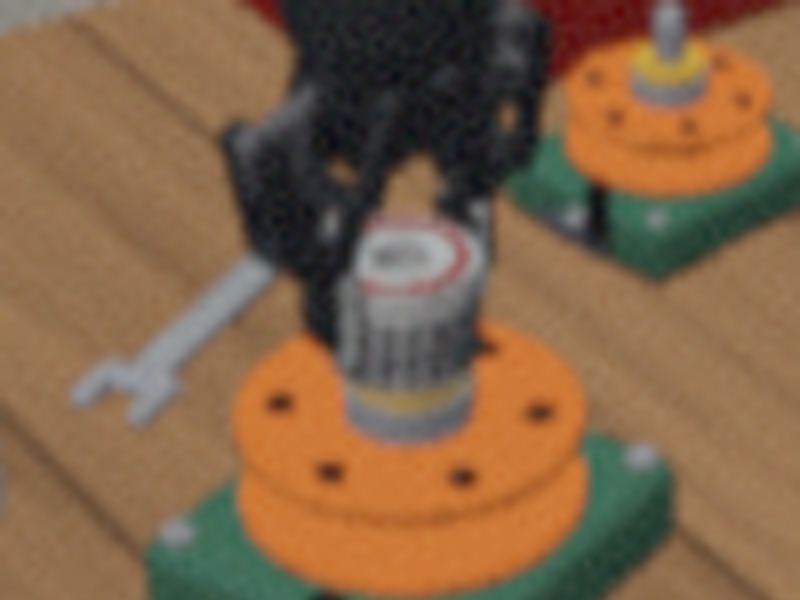

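The crop shows the collar's underside right on the yellow plate with no gap of bare spindle, below pin level. So it is very likely keyed already and bound by the turning torque. I'll turn it back a little to relieve that, then push on down.

Emit:
{"op": "carry_out", "data": {
  "steps": [
    [[0,0,0,0,0,-0.04],[0,0,0,0,0,-0.07],[0,0,0.001,0,0,-0.07],[0,0,0.002,0,0,-0.07],[0,0,0.003,0,0,-0.07],[0,0,0.003,0,0,-0.07]]
  ]
}}

```text
time: 13.92
tool_pos: [0.5349, -0.2613, 0.1129]
tcp_rot: [0.61, 0.792, -0.0, 0.0]
wrist_force: [3.0, -0.9, 3.4]
width: 0.0544
```

```bash
python3 st.py
```

```text
13.9167 pos [ 0.5349 -0.2613  0.1129] y [0.967 0.256 0.   ] z [ 0.    -0.001 -1.   ] F [ 3.03 -0.92  3.36] T [-0.22  -0.656  0.085] w 0.0544 tgt [ 0.0023 -0.0009  0.0051] j [ 0.1   0.48  0.38  1.86 -0.23  0.84  0.85]
```

It's keyed: z dropped 5 mm. I'll keep pushing down to the hub.

Emit:
{"op": "carry_out", "data": {
  "steps": [
    [[0,0.0007,0.001,0,0,-0.015],[0,0.0007,0.002,0,0,-0.015],[0,0.0007,0.003,0,0,-0.015],[0,0.0007,0.004,0,0,-0.015],[0,0.0007,0.004,0,0,-0.015]]
  ]
}}

```text
time: 14.33
tool_pos: [0.535, -0.2612, 0.1086]
tcp_rot: [0.604, 0.797, -0.0, -0.0]
wrist_force: [-0.2, -3.0, 5.2]
width: 0.0547
```

```bash
python3 st.py
```

```text
14.3333 pos [ 0.535  -0.2612  0.1086] y [ 0.963  0.271 -0.001] z [-0.001 -0.001 -1.   ] F [-0.24 -3.    5.24] T [-0.607 -0.085  0.028] w 0.0547 tgt [ 0.0022 -0.001   0.0009] j [ 0.11  0.49  0.37  1.86 -0.23  0.83  0.87]
```

Emit:
{"op": "carry_out", "data": {
  "steps": [
    [[0,0,0.001,0,0,0],[0,0,0.002,0,0,0],[0,0,0.003,0,0,0],[0,0,0.003,0,0,0]]
  ]
}}

```text
time: 14.67
tool_pos: [0.535, -0.2613, 0.1083]
tcp_rot: [0.604, 0.797, 0.0, -0.0]
wrist_force: [-5.4, -0.1, 20.4]
width: 0.0545
```

```bash
python3 st.py
```

```text
14.6667 pos [ 0.535  -0.2613  0.1083] y [ 0.963  0.271 -0.   ] z [-0.  0. -1.] F [-5.41 -0.14 20.38] T [0.057 1.135 0.021] w 0.0545 tgt [ 0.0022 -0.001   0.0006] j [ 0.11  0.49  0.37  1.86 -0.23  0.83  0.87]
```

It met a hard stop at TCP z = 0.1083: the force rose 15 N with no further travel. I'll relieve the side load and check by camera.

Emit:
{"op": "carry_out", "data": {
  "steps": [
    [[0,-0.001,0,0,0,0],[0,-0.001,0,0,0,0],[0,-0.001,0,0,0,0],[0,-0.001,0,0,0,0],[0,-0.001,0,0,0,0],[0,-0.001,0,0,0,0]]
  ]
}}

```text
time: 15.17
tool_pos: [0.535, -0.2613, 0.1083]
tcp_rot: [0.604, 0.797, 0.001, 0.001]
wrist_force: [-4.0, -0.1, 18.4]
width: 0.0545
```

Run:
```python
exec(open('st.py').read())
a=cam('wrist'); P=cloud(*a[1:]); Q=(P-s['tool_pos'])@M; b=a[0].astype(int)
q=(b[...,2]>b[...,1]+70)&(b[...,2]>b[...,0]+70)&(np.hypot(Q[...,0],Q[...,1])<.04)&(Q[...,2]<-.02)
p=P[q]; print('red world z (home .140)',np.median(p[:,2]),cv2.minEnclosingCircle(p[:,:2].astype(np.float32)*1000),'tilt',np.linalg.lstsq(np.c_[p[:,:2]-p[:,:2].mean(0),np.ones(len(p))],p[:,2],rcond=None)[0])
sp=P[(np.abs(P[...,2]-.0835)<.003)&(np.hypot(P[...,0]-.5334,P[...,1]+.2594)<.075)]; print('spool z',np.median(sp[:,2]),len(sp))
a=cam('top'); P=cloud(*a[1:]); m=P[(abs(P[...,2]-.09)<.006)&(np.hypot(P[...,0]-.528,P[...,1]-.271)<.03)]; print('knob',len(m),cv2.minAreaRect(m[:,:2].astype(np.float32)*1000))
a=cam('scene'); img=a[0]; cv2.imwrite('pics/s3c.png',cv2.resize(img[128:208,234:334],(750,600),interpolation=cv2.INTER_CUBIC))
```

```text
15.1667 pos [ 0.535  -0.2613  0.1083] y [0.963 0.271 0.002] z [ 0.002  0.    -1.   ] F [-4.02 -0.15 18.39] T [ 0.008  0.722 -0.027] w 0.0545 tgt [ 0.0022 -0.001   0.0006] j [ 0.11  0.49  0.37  1.86 -0.23  0.83  0.87]
red world z (home .140) 0.14116751272222833 ((534.1123657226562, -259.7480773925781), 24.876075744628906) tilt [-0.00104309  0.0006152   0.14116945]
spool z 0.08363164165303291 20270
knob 56 ((526.8983154296875, 270.0646667480469), (42.64775848388672, 14.651844024658203), 21.085540771484375)
```

View pics/s3c.png

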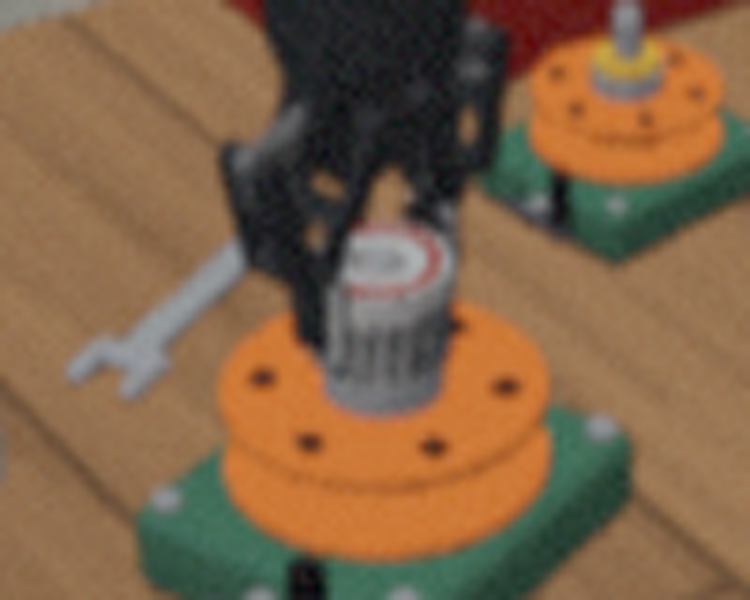

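The yellow plate is no longer visible and the collar sits on the steel hub. The red face is at z = 0.141 (0.140 when fully home), centred and level, and the knob is still at zero. I'm handing in.

```bash
python3 -c "
from h import *
print(manip.finish_job())"
```

```text
the job is handed in; nothing more can be done
None
```

The job is done and handed in at about 15.3 s of the 72 s allowed. The interface reports no verdict, so the points below rest on my own checks.

**Reset knob:** I turned it anticlockwise until the torque jumped to 2 N m, which showed it was at the hard stop. The wrist camera then put the bar at 19.1° and the red zero mark at 18.7° modulo 180°. A last, coarser look with the top camera read 21.1°, about 0.035 rad off, which is within that view's accuracy.

**Collar:** I put it on the spindle with the red band up. It was most likely already in a keyway when I began the turning search, but side load and torque held it up. Once I relieved those, it dropped and met a hard stop on the hub.

**Last checks on the collar:**

| Check | Result |
|---|---|
| Height of top face | 141 mm, against 140 mm when fully home |
| Offset from spindle axis | about 0.8 mm |
| Tilt | about 0.001 rad |
| Spring plate | no longer visible, so pressed down |
| Grip | still gripping and pressing down with about 18 N, plus 4 N sideways |

**Disagreements and gaps:**
- The height from the hand to the collar's underside came out between 7 and 10 mm on different measurements. That is why I did not notice the early keying at once.
- I did not measure the bystanders again at the end. I felt no unexpected contact, and the wrench looked undisturbed in the last picture.

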